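# Hardness spot check on a tilted blank

### The job

Take the square-bodied metal spring tester (not the round-handled awl) out of the wooden tool block and set its tip inside the pencilled ring on the round wooden blank, with the tester square to the blank's sloping face, pressing lightly so that its spring plunger goes in about half-way (5 mm of its 10 mm) and never hard. Do not shift the stand's tilt or turn the blank, and leave everything else where it stands. The program finishes while still holding the tester there, steady, in the gripper.

Things in the scene. Friction and masses are not known exactly. Their poses are not given: they have to be found in the camera images.
- tester_grip (a point): centre of the tester's square aluminium body, 24 x 24 mm across and 80 mm long (40 mm below to 40 mm above this point; a black cap of 18 mm diameter adds 8 mm on top). Its flat sides face this point's x and y axes; z runs along the tester from tip to cap (up at the start).
- tester_tip (a point): round end of the tester's plunger (a 5 mm steel rod), 80 mm below the centre of the square body along the tester's axis when the plunger is out; z runs from the tip to the cap
- plunger (a joint): how far the spring plunger is pushed into the tester, m: 0 is fully out, 0.010 is bottomed. It starts to move at 2 N and then takes 0.5 N per mm (4.5 N at half-way, 7 N at the end)
- ring_mark (a point): centre of the pencilled ring on the top face of the blank, 8 mm inner radius; z is the outward normal of the face. The blank is a pale wooden disc of 130 mm diameter and 22 mm thickness; a pencilled X and a pencilled square are on it too, all 36 mm from its centre, a third of a turn apart.
- tilt (a joint): slope of the blank's face on its stand, rad: 0 is level, positive tips the face towards the stand's -x side (towards the robot). Held by friction; it is not to be moved.
- blank (a joint): turn of the blank on the stand, rad, anticlockwise positive seen from above its face; at 0 the ring lies on the stand's +x side. Held by friction; it is not to be moved.
- stand: dark steel tilting stand that carries the blank; fixed; base plate 100 x 120 mm, origin at the centre of its underside, tilt axis along its y, 62 mm up; the face of the blank is 46 mm from the tilt axis
- rack: wooden tool block, 60 x 170 x 50 mm (x, y, z), fixed, origin at the centre of its underside; holes on its y axis 50 mm either side of the centre, one holding the tester, the other the awl
- tester: the spring push tester, about 140 g; origin on its axis at the underside of the square body, which rests on the block's top, z towards the cap. Below it a round steel nose, 16 mm diameter, 24 mm long, then the plunger, 16 mm, hang in the block's hole (20 mm diameter, right through): lift at least 45 mm to clear
- awl: scratch awl with a turned round wooden handle 28 mm thick and 60 mm tall, standing in the other hole of the tool block; leave it; origin at the underside of the handle
- tint_bottle: small yellow bottle, 24 mm wide, 49 mm tall, bystander; origin under its centre
- eraser: eraser, 19 x 42 x 13 mm, bystander; origin under its centre
- offcut_1: wood offcut, 34 x 72 x 22 mm, bystander; origin under its centre
- wax_tin: round tin, 61 mm wide, 26 mm tall, bystander; origin under its centre
Things that resemble listed ones, but are neither listed nor needed, are in the scene too. Of the things like the tester, leave any that is yellow; of the rest the larger one is meant.

How it is judged:
On the way:
1. the tester is held by the gripper, clear of the tool block (height (world z) of tester_tip above 0.075 m and contact force between the fingers and tester above 2 N and contact force between tester and rack below 0.05 N and contact force between tester and stand below 0.05 N), for 0.2 s.
At the end, for the whole second after the job is handed in: Gripper holds the tester, still; tip within 7 mm of the ring's centre, axis within 0.13 rad of square to the face, plunger in by 2.5 to 8 mm, 1.5 to 12 N on the blank; robot off the stand, tester off the tool block; ring moved under 12 mm, bystanders under 40 mm (distance between tester_tip and ring_mark below 0.007 m and angle between the z axis of tester_tip and the z axis of ring_mark, either way round below 0.13 rad and value of joint plunger between 0.0025 and 0.008 m and contact force between tester and stand between 1.5 and 12 N and contact force between the fingers and tester above 2 N and contact force between tester and rack below 0.05 N and linear speed of tester below 0.02 m/s and contact force between each of the arm, the fingers and stand below 0.05 N and distance of ring_mark from where it was at the start of the episode below 0.012 m and distance of each of awl, tint_bottle, eraser, offcut_1, wax_tin from where it was at the start of the episode below 0.04 m); the arm keeps its last pose, push and grip.
It fails at once if the tester presses on the blank or stand with more than 20 N (contact force between tester and stand above 20 N).
It fails at once if the stand's tilt or the blank's turn is shifted (ring moved more than 12 mm) (distance of ring_mark from where it was at the start of the episode above 0.012 m).
It fails at once if a bystander is moved by more than 40 mm (distance of any of awl, tint_bottle, eraser, offcut_1, wax_tin from where it was at the start of the episode above 0.04 m).
It also fails if it takes over 35 s, if anything falls off the work surface, if the arm or the gripper's body presses on something with over 40 N, if the wrist force passes 120 N, or if a joint passes its speed limit or range.

### The arm

A 7-joint arm with a two-finger parallel gripper is mounted at the origin on the work surface; the furniture and walls round the work are solid. World frame = base frame: x ahead of the robot, y to its left, z up, the work surface at z = 0. Lengths are in m, angles in rad, forces in N, time in s.
With the tool pointing down it reaches from about 0.4 to 0.85 m from the base axis. Payload 10.4 kg.
Tool frame: the origin (TCP) lies between the finger pads; the fingertips stand 19 mm ahead of it and the grasp point (between the pads) is the TCP; z points along the fingers, x is the direction in which the jaws open and shut, and the axes are right-handed (so a half turn about z gives the same grasp; the last joint's range is limited). The gripper opens to 87 mm and grips with 3 to 60 N. Pads are 19 mm wide; open, the fingers measure 117 mm over their backs; the gripper's body (75 mm by 190 mm) begins 51 mm behind the grasp point.
Start: joints at [1.223, 0.332, -0.065, 1.46, 0.022, 1.35, -0.088], TCP at [0.199, -0.592, 0.242] pointing down, gripper open.
Joint ranges: [-2.6, 2.6], [-0.5, 2.12], [-1.47, 1.34], [0.16, 2.42], [-1.27, 4.41], [0.06, 2.06], [-2.6, 2.6]. Speed limits (rad/s): [2.22, 2.22, 2.79, 2.79, 3.14, 3.14, 3.14].

### API

Orientations are given as a unit quaternion [x, y, z, w].
In Python, from bench import * gives the robot as it stands.
- The arm moves only by the tool step_arm, never from a script. Its argument "commands" is a list of rows, each a list of 6 numbers: the shift along the tool's x, y, z in m, then the turn, a rotation vector about the tool's x, y, z in rad. In form: [[tx, ty, tz, rx, ry, rz], ...]. A call has 1 to 12 rows; each row shifts and turns the commanded pose from where the row before left it, along the tool's axes as they then stand; what a row does not reach is not made up. A row lasts 1/10 s, in which the tool goes at most 50 mm and 8.59 degrees, less where a joint would pass 70% of its speed; a pose out of reach is approached as far as the arm can. A call with a gripper value outside its range is refused whole. "gripper" is the opening, from 0 (shut) to 1 (fully open), set as the call begins (left out, the last holds). The fingers move at their own pace and stop on an object; "grip_force" is the grip in N (left out, the last holds). Time passes only in rows, so rows that do not move let the fingers close. It gives the time, the measured TCP pose, the force and the opening at its end, in the units of the state.
- read_state(): the state, without advancing time (a new reading comes with each control period).
- camera(name): name is "side" or "top" or "wrist"; returns the picture (400x640x3 uint8, red, green, blue); there is no depth.
- get_calibration(name): a dict with "fx", "fy", "cx", "cy" (pixels), "R" (3x3) and "t" (3): a world point X has camera coordinates R X + t. Camera axes: x right, y down, z forward; pixel columns grow to the right and rows downward; lengths in m; the calibration is good to about 2 mm. The wrist camera is an equidistant fisheye: a pixel r from the principal point sees the ray r / f radians off the axis. A picture is of the moment at which its call begins: read the wrist's pose just before it. get_calibration takes no time and is no camera call; for the wrist camera it gives the pose at the moment of the call.
- close_job(): hands the job in, once; it reports no verdict.
The state is a dict: "time": time; "joint_positions": joint angles; "joint_vel": joint speeds; "joint_torque": joint torques, N m; "ee_pos": TCP position; "eef_rot": TCP orientation; "ft_force": force on the tool from outside, world axes, zero at the start; "torque": the same for the moment, N m; "width": finger opening in m.
Only numpy, scipy, OpenCV 4.12 (cv2) and the standard library are available. Lean on these libraries where they do the work, as an engineer would, in place of code of your own. Each camera call takes 0.05 s, during which the arm holds its last target. There are 200 camera calls.

## Working session

There is one attempt and no reset: what is moved stays moved. The work goes in short steps, Python scripts to look and compute and a tool call to move; the robot and the scene stay as the last step left them, time stands still between calls to the robot, and variables do not carry over. Pictures are saved under pics/ and viewed, on a budget of 10 in all, crops included, one or two more only if the job needs it, and the job is handed in when it is done.

Besides the shell and the picture viewer there is one more tool, called after "Call:" in YAML: its name, and indented under it one key for each argument. step_arm: Moves the arm, as the interface text tells. Its arguments: {"type":"object","properties":{"commands":{"type":"array","items":{"type":"array","items":{"type":"number"}}},"gripper":{"type":"number"},"grip_force":{"type":"number"}},"required":["commands"]}

```bash
mkdir -p pics; python3 - <<'E'
from bench import *
import cv2,json
for n in ["side","top"]:
    im=camera(n); cv2.imwrite(f"pics/{n}0.png",im[:,:,::-1])
    c=get_calibration(n); print(n,c)
s=read_state(); print(s)
E
ls
```

```text
side {'fx': 460.17645311620913, 'fy': 460.17645311620913, 'cx': 319.6677872106314, 'cy': 203.96538466382833, 'R': array([[-0.94721763, -0.31991683, -0.02078407],
       [-0.17090887,  0.55875408, -0.81153191],
       [ 0.2712359 , -0.76514515, -0.58393834]]), 't': array([0.41158191, 0.22746722, 0.73387647])}
top {'fx': 431.3103010737084, 'fy': 431.3103010737084, 'cx': 316.5885147445828, 'cy': 198.9025267660826, 'R': array([[-0.01303469, -0.99926208, -0.03613026],
       [-0.98838931,  0.01834645, -0.15083096],
       [ 0.15138252,  0.03374472, -0.9878991 ]]), 't': array([-0.08714162,  0.467522  ,  0.88770529])}
{'time': 0.1, 'joint_positions': array([ 1.223432  ,  0.33281525, -0.06471582,  1.46082875,  0.02158521,
        1.34991854, -0.08853122]), 'joint_vel': array([ 7.84949780e-04, -1.57422654e-03,  5.45830975e-04, -1.95442857e-03,
        9.16721404e-04, -1.19998423e-03, -5.03051520e-05]), 'joint_torque': array([ 2.09074788e-03, -6.24544430e+01,  2.51294783e-02, -3.90717959e+01,
       -6.14137645e-02,  3.65591305e-02,  8.75643605e-05]), 'ee_pos': array([ 0.19933827, -0.59202375,  0.24084306]), 'eef_rot': array([ 8.12121928e-01, -5.83487418e-01, -5.28569438e-04, -3.56535906e-04]), 'ft_force': array([-0.25439429, -0.27837526, -0.25663919]), 'torque': array([0.06107658, 0.03284955, 0.0150756 ]), 'width': 0.08714219662125267}
pics
```

View pics/side0.png

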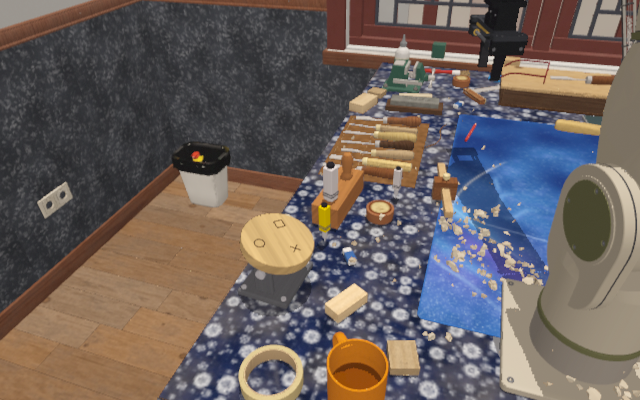

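View pics/top0.png

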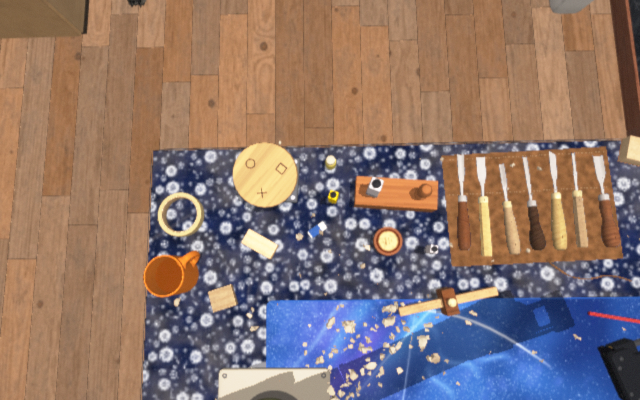

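The side view shows the blank at (277,243) with ring ~(259,243), and the tester with its black cap at (330,170) in the rack. In the top view the ring is at ~(250,163), the tester at ~(375,186) and the awl at ~(424,190). Next I'll enlarge both.

```bash
python3 - <<'E'
import cv2,numpy as np
t=cv2.imread("pics/top0.png"); s=cv2.imread("pics/side0.png")
a=cv2.resize(t[135:215,225:305],None,fx=5,fy=5,interpolation=cv2.INTER_CUBIC)
b=cv2.resize(t[160:220,350:450],(400,240),interpolation=cv2.INTER_CUBIC)
b=cv2.resize(t[160:220,345:445],None,fx=4,fy=4,interpolation=cv2.INTER_CUBIC)
c=cv2.resize(s[205:305,230:330],None,fx=3.6,fy=3.6,interpolation=cv2.INTER_CUBIC)
d=cv2.resize(s[145:235,305:385],None,fx=4,fy=4,interpolation=cv2.INTER_CUBIC)
o=np.zeros((600,800,3),np.uint8)
o[:360,:360]=c; o[:360,400:720]=d; cv2.imwrite("pics/c_side.png",o[:360,:720])
o[:]=0;o[:400,:400]=a;o[:240,400:]=b;cv2.imwrite("pics/c_top.png",o[:400])
E
```

```text
(no output)
```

View pics/c_side.png

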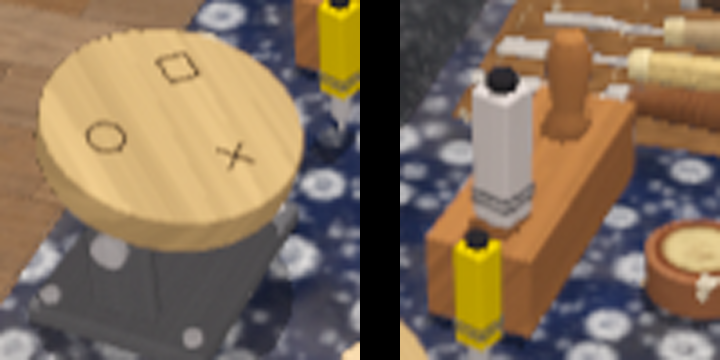

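View pics/c_top.png

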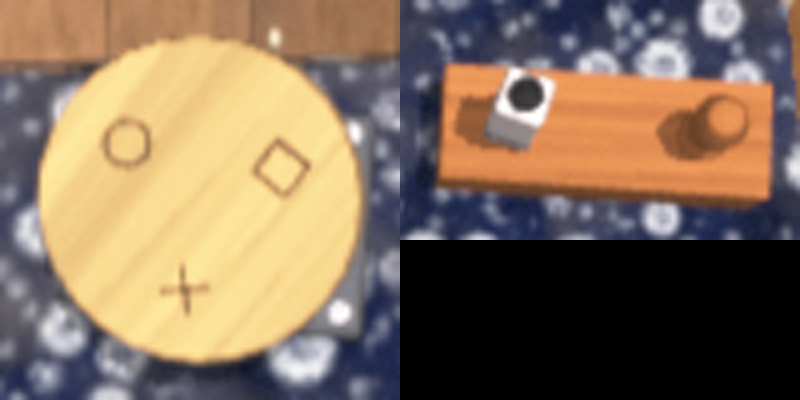

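```bash
cat > h.py <<'E'
import numpy as np
from scipy.optimize import least_squares
from scipy.spatial.transform import Rotation as Ro
from bench import *
C={n:get_calibration(n) for n in("side","top")}
def proj(c,X):
    p=c["R"]@np.asarray(X)+c["t"]; return np.array([c["fx"]*p[0]/p[2]+c["cx"],c["fy"]*p[1]/p[2]+c["cy"]])
def un(x,y,s,ox,oy): return np.array([(x+.5)/s-.5+ox,(y+.5)/s-.5+oy])
def onz(c,uv,z):
    d=c["R"].T@np.array([(uv[0]-c["cx"])/c["fx"],(uv[1]-c["cy"])/c["fy"],1]); o=-c["R"].T@c["t"]
    return o+d*(z-o[2])/d[2]
E
python3 - <<'E'
from h import *
S=lambda x,y:un(x,y,3.6,230,205); S2=lambda x,y:un(x-400,y,4,305,145)
T=lambda x,y:un(x,y,5,225,135); T2=lambda x,y:un(x-400,y,4,345,160)
ob={"side":[S(106,137),S(235,155),S(178,67)],"top":[T(127,142),T(185,290),T(281,168)]}
# order ring, X, square anticlockwise seen from above?
def model(p):
    R=Ro.from_rotvec(p[3:]).as_matrix(); return [p[:3]+R@(0.036*np.array([np.cos(a),np.sin(a),0])) for a in np.array([0,1,2])*2*np.pi/3]
f=lambda p:np.concatenate([proj(C[n],X)-o for n in ob for X,o in zip(model(p),ob[n])])
for a0 in (0.5,2.5,4.5):
    r=least_squares(f,[.6,.1,.12,0,0,a0]); print(r.cost,r.x)
    if r.cost<20: best=r
p=best.x; print(np.round(f(p),2)); M=model(p);print("marks",np.round(M,4))
n=Ro.from_rotvec(p[3:]).as_matrix()[:,2]; print("normal",n, "tilt",np.arccos(n[2]),"dir",np.degrees(np.arctan2(n[1],n[0])),"axis pt",p[:3]-.046*n)
# tester
g=lambda X:np.r_[proj(C["side"],X)-S2(503,75),proj(C["top"],X)-T2(526,95)]
r=least_squares(g,[.65,-.1,.138]);print("cap",r.x,r.fun)
print("cap top at z.138",onz(C["top"],T2(526,95),.138),onz(C["side"],S2(503,75),.138))
for q in[(510,68),(554,77),(543,121),(497,106)]: print("corner",onz(C["top"],T2(*q),.130)[:2])
for q in[(475,210),(505,226),(533,206)]: print("bcorner",onz(C["side"],S2(*q),.05)[:2])
for q in[(445,64),(772,84),(769,187),(440,178)]: print("rack",onz(C["top"],T2(*q),.05)[:2])
for q in[(721,115)]: print("awl",onz(C["top"],T2(*q),.11)[:2])
for q in[(362,118),(355,335),]: print("plate",onz(C["top"],T(*q),.008)[:2])
E
```

```text
0.30181249536024923 [ 0.50651463  0.00722095  0.10597991 -0.13263371 -0.2239992   0.85861234]
0.3018124953602656 [ 0.50651463  0.00722095  0.10597991 -0.1326337  -0.22399919  0.85861234]
0.3018124953614352 [ 0.50651463  0.00722095  0.10597991 -1.06147221 -1.79267468  6.87150962]
[ 0.2   0.04  0.35  0.08  0.23  0.05 -0.01 -0.1  -0.18 -0.5  -0.06 -0.28]
marks [[ 0.5293  0.0346  0.1111]
 [ 0.4723  0.0137  0.097 ]
 [ 0.518  -0.0267  0.1098]]
normal [-0.24835508  0.02565765  0.9683292 ] tilt 0.25234658223480355 dir 174.10167900341918 axis pt [0.51793896 0.0060407  0.06143677]
cap [ 0.478754   -0.21123504  0.13661955] [ 0.40607478  0.07314137 -0.08674026 -0.37086803]
cap top at z.138 [ 0.47777671 -0.21122806  0.138     ] [ 0.47893048 -0.20906302  0.138     ]
corner [ 0.49258605 -0.20488826]
corner [ 0.48776778 -0.22570975]
corner [ 0.46651449 -0.21971905]
corner [ 0.47420755 -0.19810308]
bcorner [ 0.49566161 -0.20945385]
bcorner [ 0.47557082 -0.19991125]
bcorner [ 0.46666396 -0.22226943]
rack [ 0.51174388 -0.17861636]
rack [ 0.49757696 -0.3487773 ]
rack [ 0.44332677 -0.34425082]
rack [ 0.45111253 -0.17438948]
awl [ 0.47124673 -0.30837202]
plate [ 0.56281758 -0.05105588]
plate [ 0.46491174 -0.04736543]
```

The marks fit puts the ring at (.529,.035,.111) with a face tilt of 0.25 rad. The tester is at (.478,-.210) with yaw about -20°. I'll move above the tester first.

Call:
step_arm:
  commands:
    - [-0.0228, -0.0322, 0, 0, 0, 0]
    - [-0.0228, -0.0322, 0, 0, 0, 0]
    - [-0.0228, -0.0322, 0, 0, 0, 0]
    - [-0.0228, -0.0322, 0, 0, 0, 0]
    - [-0.0228, -0.0322, 0, 0, 0, 0]
    - [-0.0228, -0.0322, 0, 0, 0, 0]
    - [-0.0228, -0.0322, 0, 0, 0, 0]
    - [-0.0228, -0.0322, 0, 0, 0, 0]
    - [-0.0228, -0.0322, 0, 0, 0, 0]
    - [-0.0228, -0.0322, 0, 0, 0, 0]
    - [-0.0228, -0.0322, 0, 0, 0, 0]
    - [-0.0228, -0.0322, 0, 0, 0, 0]
  gripper: 1

```text
time: 1.3
ee_pos: [0.4789, -0.2083, 0.2414]
eef_rot: [0.812, -0.584, -0.0, 0.0]
ft_force: [0.8, -1.0, -0.2]
width: 0.0869
```

Call:
step_arm:
  commands:
    - [0, 0, 0, 0, 0, -0.112]
    - [0, 0, 0, 0, 0, -0.112]
    - [0, 0, 0, 0, 0, -0.112]
    - [0, 0, 0, 0, 0, -0.112]
    - [0, 0, 0, 0, 0, -0.112]
    - [0, 0, 0, 0, 0, -0.112]
    - [0, 0, 0, 0, 0, -0.112]
    - [0, 0, 0, 0, 0, -0.112]
    - [0, 0, 0, 0, 0, 0]
    - [0, 0, 0, 0, 0, 0]

```text
time: 2.3
ee_pos: [0.4782, -0.2097, 0.2414]
eef_rot: [0.984, -0.176, -0.0, -0.0]
ft_force: [0.5, -0.4, 1.4]
width: 0.0869
```

```bash
python3 - <<'E'
from h import *
import cv2
s=read_state();c=get_calibration("wrist"); im=camera("wrist"); cv2.imwrite("pics/w1.png",im[:,:,::-1])
print(s["joint_positions"],s["ee_pos"],Ro.from_quat(s["eef_rot"]).as_matrix(),s["ft_force"],c)
np.save("w1.npy",c,allow_pickle=True)
E
```

```text
[ 0.76693817  0.13869503 -0.47945316  1.70975309  0.06605059  1.30944953
 -0.07900947] [ 0.47824683 -0.20972049  0.24136439] [[ 9.38227408e-01 -3.46019157e-01 -2.72554462e-04]
 [-3.46019144e-01 -9.38227447e-01  9.53003676e-05]
 [-2.88693830e-04  4.89564473e-06 -9.99999958e-01]] [ 0.48953389 -0.41629093  1.4140917 ] {'fx': 309.70691628693146, 'fy': 309.70691628693146, 'cx': 322.4447687418971, 'cy': 195.34326089650122, 'R': array([[ 0.93791614, -0.34686018, -0.00115239],
       [-0.3306833 , -0.89516652,  0.29887363],
       [-0.10469895, -0.27993733, -0.954292  ]]), 't': array([-0.51921732, -0.06698145,  0.38404577])}
```

View pics/w1.png

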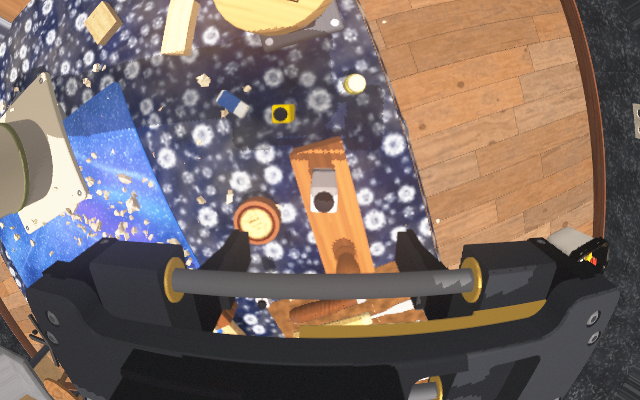

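The wrist view shows the tester with cap at ~(324,203). Its edges are nearly aligned with the jaws and it sits between the fingers. I'll zoom in and overlay the predicted outline.

```bash
python3 - <<'E'
from h import *
import cv2
c=np.load("w1.npy",allow_pickle=True).item(); im=cv2.imread("pics/w1.png")
def pf(X):
    p=c["R"]@np.asarray(X)+c["t"]; r=np.hypot(p[0],p[1]); th=np.arctan2(r,p[2]); return np.array([c["cx"],c["cy"]])+c["fx"]*th*p[:2]/r
ctr=np.array([.478,-.210]); a=np.radians(-20.2)
x=np.array([np.cos(a),np.sin(a)]);y=np.array([-x[1],x[0]])
print("cap",pf([*ctr,.138]))
ox,oy,k=284,150,6
z=cv2.resize(im[oy:oy+80,ox:ox+80],None,fx=k,fy=k,interpolation=cv2.INTER_CUBIC); raw=z.copy()
for h,col in((.13,(0,0,255)),(.05,(0,255,0))):
    P=[(pf([*(ctr+.012*(i*x+j*y)),h])+.5-[ox,oy])*k for i,j in((1,1),(1,-1),(-1,-1),(-1,1))]
    cv2.polylines(z,[np.int32(P)],True,col,1)
cv2.imwrite("pics/w1c.png",np.hstack([raw,z])[:, :960]); cv2.imwrite("pics/w1c.png",cv2.resize(np.hstack([raw,z]),(800,400)))
E
```

```text
cap [324.56570425 200.30276204]
```

View pics/w1c.png

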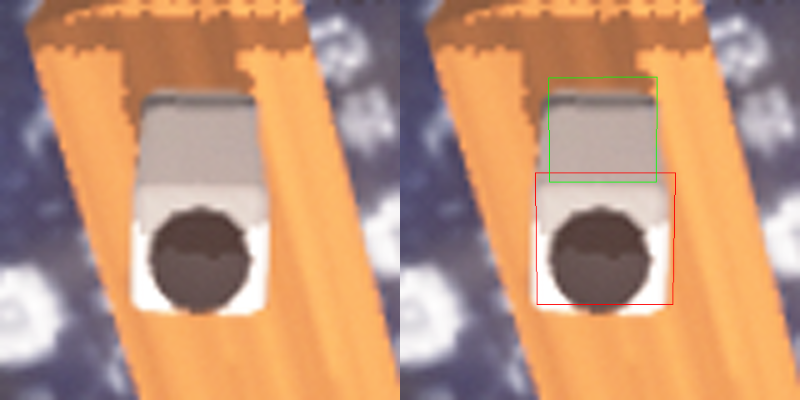

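Call:
step_arm:
  commands:
    - [-0.0012, 0.002, 0.018, 0, 0, 0]
    - [0, 0, 0.02, 0, 0, 0]
    - [0, 0, 0.02, 0, 0, 0]
    - [0, 0, 0.02, 0, 0, 0]
    - [0, 0, 0.02, 0, 0, 0]
    - [0, 0, 0.02, 0, 0, 0]
    - [0, 0, 0.0185, 0, 0, 0]
    - [0, 0, 0, 0, 0, 0]
    - [0, 0, 0, 0, 0, 0]

```text
time: 3.25
ee_pos: [0.4766, -0.2112, 0.1054]
eef_rot: [0.985, -0.175, -0.0, -0.0]
ft_force: [-0.6, 0.3, 0.6]
width: 0.0873
```

Call:
step_arm:
  commands:
    - [0, 0, 0, 0, 0, 0]
    - [0, 0, 0, 0, 0, 0]
    - [0, 0, 0, 0, 0, 0]
    - [0, 0, 0, 0, 0, 0]
    - [0, 0, 0, 0, 0, 0]
    - [0, 0, 0, 0, 0, 0]
    - [0, 0, 0, 0, 0, 0]
    - [0, 0, 0, 0, 0, 0]
    - [0, 0, 0, 0, 0, 0]
    - [0, 0, 0, 0, 0, 0]
  gripper: 0
  grip_force: 30

```text
time: 4.25
ee_pos: [0.4766, -0.2112, 0.1051]
eef_rot: [0.985, -0.174, 0.0, 0.0]
ft_force: [0.2, -0.4, 0.0]
width: 0.0238
```

Call:
step_arm:
  commands:
    - [0, 0, -0.01, 0, 0, 0]
    - [0, 0, -0.015, 0, 0, 0]
    - [0, 0, -0.015, 0, 0, 0]
    - [0, 0, -0.015, 0, 0, 0]
    - [0, 0, -0.015, 0, 0, 0]
    - [0, 0, -0.015, 0, 0, 0]
    - [0, 0, -0.015, 0, 0, 0]
    - [0, 0, -0.015, 0, 0, 0]
    - [0, 0, -0.015, 0, 0, 0]
    - [0, 0, -0.01, 0, 0, 0]
    - [0, 0, 0, 0, 0, 0]
    - [0, 0, 0, 0, 0, 0]

```text
time: 5.45
ee_pos: [0.4763, -0.2112, 0.245]
eef_rot: [0.985, -0.174, -0.0, 0.0]
ft_force: [0.3, 0.5, -1.5]
width: 0.0241
```

```bash
cat >> h.py <<'E'
N=np.array([-0.24835508,0.02565765,0.9683292]); RING=np.array([.5293,.0346,.1111])
def goal(h,tipl=.095,yaw=None,off=(0,0,0)):
    "tool pose with plunger tip h above ring along normal"
    z=-N; x=np.array([1.,0.08,0]) if yaw is None else np.array([np.cos(yaw),np.sin(yaw),0]); x-=x@z*z; x/=np.linalg.norm(x)
    return RING+np.array(off)+N*(h+tipl), np.c_[x,np.cross(z,x),z]
E
python3 - <<'E'
from h import *
import cv2
s=read_state(); print(s["ee_pos"],s["ft_force"],s["width"])
R=Ro.from_quat(s["eef_rot"]).as_matrix(); p,G=goal(.04)
print("trans(tool)",R.T@(p-s["ee_pos"]),"rot(tool)",Ro.from_matrix(R.T@G).as_rotvec(),p)
ims=[]
for n in("side","top"): ims.append(camera(n)); cv2.imwrite(f"pics/{n}1.png",ims[-1][:,:,::-1])
E
```

```text
[ 0.47634117 -0.21118895  0.24501514] [ 0.26656706  0.5180817  -1.48134239] 0.02407278631601892
trans(tool) [-0.0672304  -0.24080046  0.00314277] rot(tool) [ 0.0076375   0.25434698 -0.43337653] [0.49577206 0.03806378 0.24182444]
```

Call:
step_arm:
  commands:
    - [-0.0056, -0.0201, 0, 0, 0, 0]
    - [-0.0056, -0.0201, 0, 0, 0, 0]
    - [-0.0056, -0.0201, 0, 0, 0, 0]
    - [-0.0056, -0.0201, 0, 0, 0, 0]
    - [-0.0056, -0.0201, 0, 0, 0, 0]
    - [-0.0056, -0.0201, 0, 0, 0, 0]
    - [-0.0056, -0.0201, 0, 0, 0, 0]
    - [-0.0056, -0.0201, 0, 0, 0, 0]
    - [-0.0056, -0.0201, 0, 0, 0, 0]
    - [-0.0056, -0.0201, 0, 0, 0, 0]
    - [-0.0056, -0.0201, 0, 0, 0, 0]
    - [-0.0056, -0.0201, 0, 0, 0, 0]

```text
time: 6.75
ee_pos: [0.4957, 0.0392, 0.2444]
eef_rot: [0.985, -0.174, -0.001, 0.0]
ft_force: [0.6, -0.2, -1.4]
width: 0.0239
```

Call:
step_arm:
  commands:
    - [0, 0, 0, 0.001, 0.0424, -0.0722]
    - [0, 0, 0, 0.001, 0.0424, -0.0722]
    - [0, 0, 0, 0.001, 0.0424, -0.0722]
    - [0, 0, 0, 0.001, 0.0424, -0.0722]
    - [0, 0, 0, 0.001, 0.0424, -0.0722]
    - [0, 0, 0, 0.001, 0.0424, -0.0722]
    - [0, 0, 0, 0, 0, 0]
    - [0, 0, 0, 0, 0, 0]
    - [0, 0, 0, 0, 0, 0]
    - [0, 0, 0, 0, 0, 0]

```text
time: 7.75
ee_pos: [0.4963, 0.0385, 0.2449]
eef_rot: [0.991, 0.042, 0.124, 0.019]
ft_force: [0.3, -1.8, -1.4]
width: 0.0237
```

```bash
cat > chk.py <<'E'
from h import *
import cv2,sys
h=float(sys.argv[1]); tag=sys.argv[2]
s=read_state(); R=Ro.from_quat(s["eef_rot"]).as_matrix(); p,G=goal(h)
print("trans(tool)",R.T@(p-s["ee_pos"]),"rot(tool)",Ro.from_matrix(R.T@G).as_rotvec(),"f",s["ft_force"],s["ft_force"]@N,"w",s["width"],s["time"])
tip=s["ee_pos"]+R[:,2]*.095; print("tip model",tip,"h",(tip-RING)@N)
for n in("side","top"):
    for nm,X in(("tip",tip),("cap",s["ee_pos"]-R[:,2]*.033),("ring",RING)): print(n,nm,proj(C[n],X).round(1))
if len(sys.argv)>3:
    im=camera("side")[:,:,::-1]; t=camera("top")[:,:,::-1]
    a=cv2.resize(im[150:270,210:310],None,fx=4,fy=4,interpolation=cv2.INTER_CUBIC)
    b=cv2.resize(t[110:230,220:320],None,fx=4,fy=4,interpolation=cv2.INTER_CUBIC)
    cv2.imwrite(f"pics/{tag}.png",np.hstack([a,b]))
E
python3 chk.py .04 p1 1
```

```text
trans(tool) [-0.00131649  0.00022875  0.00286038] rot(tool) [ 0.00092881  0.00097542 -0.00102367] f [ 0.30128606 -1.80948297 -1.42826516] -1.5042838680767265 w 0.02371739403381924 7.75
tip model [0.5198288  0.03594982 0.15289583] h 0.042858972511079646
side tip [261.7 225. ]
side cap [272.5 163.9]
side ring [259.3 242.7]
top tip [245.1 162.6]
top cap [227.2 163.9]
top ring [250.  162.9]
```

View pics/p1.png

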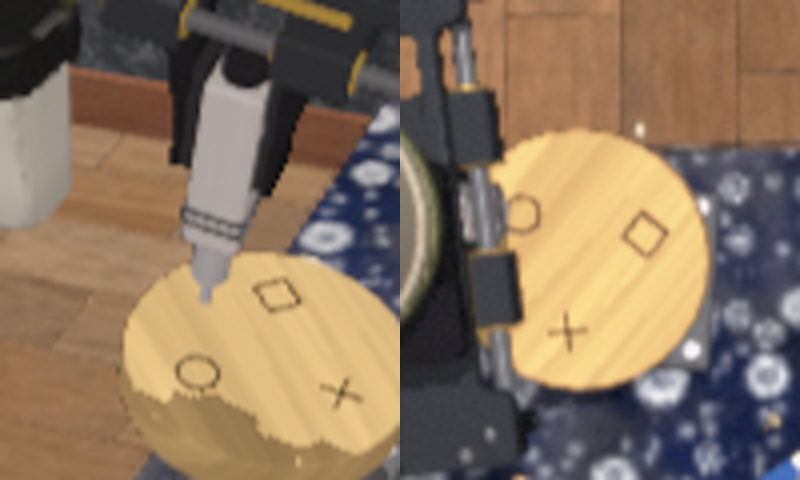

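The side view shows the tip at (261.1,225.1), where the model predicts (261.7,225.0). The ring is at (259,242.6), so it agrees too. Now I descend to about 8 mm above the face.

Call:
step_arm:
  commands:
    - [-0.0013, 0.0002, 0.005, 0, 0.001, -0.001]
    - [0, 0, 0.005, 0, 0, 0]
    - [0, 0, 0.005, 0, 0, 0]
    - [0, 0, 0.005, 0, 0, 0]
    - [0, 0, 0.005, 0, 0, 0]
    - [0, 0, 0.005, 0, 0, 0]
    - [0, 0, 0.0045, 0, 0, 0]
    - [0, 0, 0, 0, 0, 0]
    - [0, 0, 0, 0, 0, 0]
    - [0, 0, 0, 0, 0, 0]

```text
time: 8.85
ee_pos: [0.5036, 0.0372, 0.2116]
eef_rot: [0.991, 0.043, 0.125, 0.019]
ft_force: [-0.2, 1.6, -1.1]
width: 0.0242
```

```bash
python3 chk.py .008 p2 1; python3 - <<'E'
from h import *
import cv2
c=get_calibration("wrist"); im=camera("wrist")[:,:,::-1]
p=c["R"]@RING+c["t"]; r=np.hypot(p[0],p[1]); uv=np.array([c["cx"],c["cy"]])+c["fx"]*np.arctan2(r,p[2])*p[:2]/r; print("wrist ring",uv)
u,v=np.int32(uv); y0=max(0,v-40);x0=u-40; print(x0,y0)
w=cv2.resize(im[y0:y0+80,x0:x0+80],(480,480),interpolation=cv2.INTER_CUBIC)
a=cv2.imread("pics/p2.png")[:, :300]
cv2.imwrite("pics/p2b.png",np.hstack([a,w]))
E
```

```text
trans(tool) [-4.96621666e-05 -5.54088235e-05  7.26086526e-04] rot(tool) [ 0.00153848 -0.00122368  0.00111625] f [-0.19415456  1.58511382 -1.14689132] -1.0216787843113047 w 0.02418636235166489 8.85
tip model [0.52730816 0.03463909 0.11959993] h 0.008726414708989156
side tip [259.9 239.1]
side cap [270.2 181.8]
side ring [259.3 242.7]
top tip [249.2 162.9]
top cap [232.8 164.3]
top ring [250.  162.9]
wrist ring [324.13158482 200.17068226]
284 160
```

View pics/p2b.png

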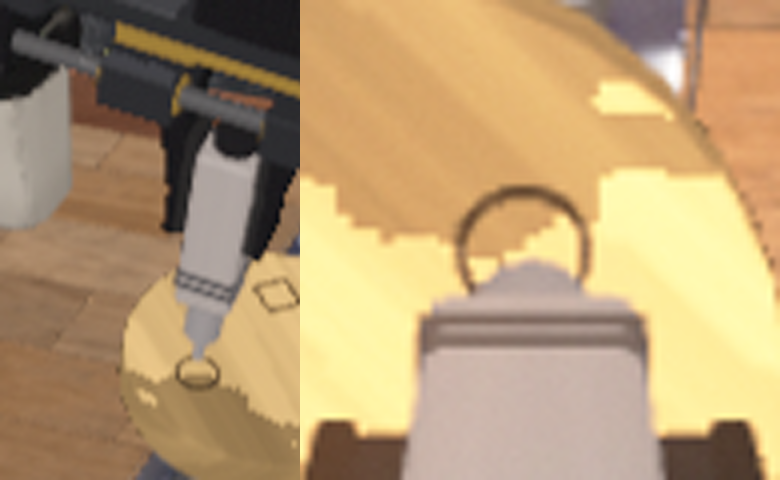

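The wrist view has the ring centred ~(321.5,201.7) and the tester nose lined up with it within 0.5 px. The side view shows the tip 4 px above the ring centre, where the model predicts 3.6. I'll press on gently.

Call:
step_arm:
  commands:
    - [0, 0, 0.0015, 0, 0, 0]
    - [0, 0, 0.0015, 0, 0, 0]
    - [0, 0, 0.0015, 0, 0, 0]
    - [0, 0, 0.0015, 0, 0, 0]
    - [0, 0, 0.0015, 0, 0, 0]
    - [0, 0, 0.0015, 0, 0, 0]
    - [0, 0, 0, 0, 0, 0]
    - [0, 0, 0, 0, 0, 0]
    - [0, 0, 0, 0, 0, 0]

```text
time: 9.9
ee_pos: [0.5058, 0.037, 0.2028]
eef_rot: [0.991, 0.043, 0.125, 0.019]
ft_force: [-2.5, 0.2, 1.3]
width: 0.0237
```

```bash
cat > fr.py <<'E'
from h import *
f=[]
for i in range(6): s=read_state(); f.append(s["ft_force"]@N); camera("top")
R=Ro.from_quat(s["eef_rot"]).as_matrix(); tip=s["ee_pos"]+R[:,2]*.095
print(np.round(f,2),np.mean(f),"h",(tip-RING)@N,"lat",R.T@(tip-RING),"w",s["width"],s["time"])
E
python3 fr.py
```

```text
[1.91 1.51 0.62 2.07 1.45 1.69] 1.5396919442483117 h -0.000406105548028572 lat [4.07155979e-05 2.20135075e-04 4.06484049e-04] w 0.023802424954666283 10.15
```

Call:
step_arm:
  commands:
    - [0, 0, 0.001, 0, 0, 0]
    - [0, 0, 0.001, 0, 0, 0]
    - [0, 0, 0, 0, 0, 0]
    - [0, 0, 0, 0, 0, 0]
    - [0, 0, 0, 0, 0, 0]

```text
time: 10.7
ee_pos: [0.5063, 0.0369, 0.2007]
eef_rot: [0.991, 0.043, 0.125, 0.019]
ft_force: [-1.4, 0.3, 2.3]
width: 0.0236
```

```bash
python3 fr.py
```

```text
[2.62 3.58 2.27 2.8  3.11 2.74] 2.8519131041153845 h -0.002419245859203346 lat [4.31932339e-05 2.21277165e-04 2.41962773e-03] w 0.02330371398160402 10.95
```

Call:
step_arm:
  commands:
    - [0, 0, 0.001, 0, 0, 0]
    - [0, 0, 0, 0, 0, 0]
    - [0, 0, 0, 0, 0, 0]
    - [0, 0, 0, 0, 0, 0]
    - [0, 0, 0, 0, 0, 0]
    - [0, 0, 0, 0, 0, 0]

```text
time: 11.6
ee_pos: [0.5065, 0.0368, 0.1997]
eef_rot: [0.991, 0.043, 0.125, 0.019]
ft_force: [-1.4, -0.8, 2.1]
width: 0.0234
```

```bash
python3 fr.py; python3 - <<'E'
from bench import *
import cv2,numpy as np
a=camera("side")[205:275,225:325,::-1]; b=camera("wrist")[160:240,284:364,::-1]
cv2.imwrite("pics/p3.png",np.hstack([cv2.resize(a,(560,392),interpolation=2),cv2.resize(b,(240,240),interpolation=2).repeat(1,0) if 0 else cv2.resize(b,(240,392),interpolation=2)]))
E
```

```text
[2.4  2.77 3.14 3.37 3.13 3.93] 3.1220905243763326 h -0.003443783157822752 lat [9.80227330e-06 2.36624025e-04 3.44416007e-03] w 0.024047312044819406 11.85
```

View pics/p3.png

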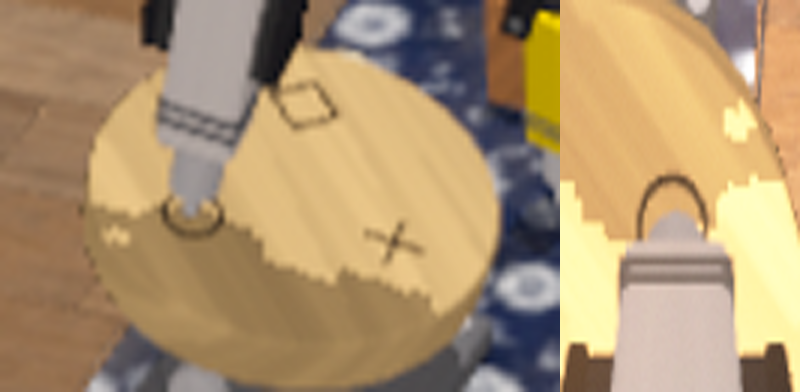

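The tip sits within the ring: tip (191,213) in the crop against ring centre (193,216). The marks haven't moved. Contact force is ~4.4 N, about half-way in, so I'm handing in.

```bash
python3 -c "
from bench import *
print(close_job()); s=read_state(); print(s['time'],s['ft_force'],s['width'])"
```

```text
the job is handed in; nothing more can be done
None
the job is handed in; nothing more can be done
```

I took the spring tester out of the tool block, set its tip inside the pencilled ring square to the face, and handed the job in at about 12 s, with the gripper still holding it. The hand-in gave no verdict.

My last checks before handing in:
- **Tip position:** the arm's own position readings put the tip within 0.3 mm of my measured ring centre. The side picture showed it less than 1 px (about 1 mm) off.
- **Angle:** at the last angle check, 8 mm above the face, the tool was within about 0.003 rad of my measured face normal. That normal itself is uncertain by about 0.05 rad.
- **Push:** the force on the blank was about 4.4 N, after allowing for a no-contact reading of about −1.3 N. By the spring figures that puts the plunger about 4.8 mm in.
- **Stand and blank:** the pencilled square was within half a pixel of its first position, so the tilt and turn had not visibly shifted.
- **Other items:** I did not re-measure the awl or the bystanders. The path stayed clear of them.

One pair of checks disagreed slightly. The arm's position readings imply only about 3.4 mm of plunger travel, against 4.8 mm from the force; both are inside the allowed 2.5 to 8 mm.

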